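Make up two lens-edger wheel sets on their spindle stands

ROBOT

A 6-joint arm with a two-finger parallel gripper is mounted at the origin on the work surface. World frame = base frame: x ahead of the robot, y to its left, z up, the work surface at z = 0. Lengths are in m, angles in degrees, forces in N, time in s.
With the tool pointing down it reaches from about 0.35 to 0.875 m from the base axis. Payload 4.2 kg.
Tool frame: the origin (TCP) lies midway between the tips of the shut fingers; the grasp point (between the pads) lies 19 mm behind it; z points along the fingers, y is the line along which they close (so a half turn about z gives the same grasp; the last joint's range is limited). The gripper opens to 87 mm and grips with 3 to 60 N. Pads are 19 mm wide; open, the fingers measure 117 mm over their backs; the gripper's body (75 mm by 190 mm) begins 51 mm behind the grasp point.
Start: joints at [-61.043, 22.042, 0.453, 0, -68.411, -14.817], TCP at [0.153, -0.606, 0.223] pointing down, gripper open.
Joint ranges: [-179.83, 179.83], [-69.29, 118.12], [-61.27, 80.66], [-181.25, 117.63], [-171.15, -9.14], [-177.46, 177.46]. Speed limits (degrees/s): [159.86, 159.86, 180, 180, 180, 180].

INTERFACE

Orientations are given as [roll, pitch, yaw] about the fixed x, y, z axes, in that order (R = Rz(yaw) Ry(pitch) Rx(roll)).
In Python, from workcell import env gives the robot as it stands. The module is installed in compiled form; this text tells all that it offers. Calls block until the motion is done:
- env.goto(position, orientation): joint-space move of the TCP to a pose.
- env.move_straight(position, rotation=None, rate=0.15, force_limit=None): straight line of the TCP; rotation=None keeps the orientation; rate is the mean speed in m/s. With force_limit (N) it stops when the force on the tool has changed by that much, and returns True; else False.
- env.set_joints(angles): joint-space move.
- env.gripper_to(opening, grasp_force=None): opening from 0.0 (shut) to 1.0 (fully open); grasp_force is the grip in N (None keeps the last); returns when the fingers have stopped.
- env.dwell(seconds).
- env.inverse_kinematics(position, orientation): joint angles nearest the present ones, or None.
- env.read_state(): the state.
- env.grab_frame(name): name is "scene" or "top" or "wrist"; returns a dict with "image" (400x640x3 uint8, blue, green, red), "fx", "fy", "cx", "cy" (pixels), "position" and "orientation" of the camera in the world. Camera axes: x right, y up, looking along -z (the intrinsics and any distortion apply to the point x, -y, -z); pixel columns grow to the right and rows downward; lengths in m; the calibration is good to about 2 mm. The wrist camera is an equidistant fisheye: a pixel r from the principal point sees the ray r / f radians off the axis. A picture is of the moment at which its call begins. There is no depth.
A pose or a line that the arm cannot do raises env.Unreachable and nothing moves.
- env.close_job(): hands the job in; it is judged then, once.
Trained networks look in a picture, given as the dict that the camera call returned (one of the last four; its "shot" number tells which), for a name from the list of things; names that differ only in an ending like _2 or _b are one class to them, and where a whole thing is asked for, a point or a joint stands for the part that bears it (a point fixed in the world has none). Each returns a list of dicts, best first, with "score" (0 to 1); they miss things now and then, are a little off and sometimes report something else, mostly with a low value. They report only what shows in the picture. A call takes as long as a camera call. They do not tell look-alikes from the thing itself.
- env.search_frame(picture, thing): "xyz" ([x, y, z] in m, in world coordinates, good to about 4 mm: the middle of the surface that is visible of it).
- env.trace(picture, thing): "mask" (400x640 bool, what is visible of it).
The state is a dict: "clock": time; "joint_positions": joint angles; "qvel": joint speeds; "joint_torque": joint torques, N m; "position": TCP position; "tool_rot": TCP orientation; "force": force on the tool from outside, world axes, zero at the start; "wrist_torque": the same for the moment, N m; "opening": opening from 0.0 (shut) to 1.0 (fully open); "finger_force": force on a finger pad.
Only numpy, scipy, OpenCV 4.12 (cv2) and the standard library are available. Lean on these libraries where they do the work, as an engineer would, in place of code of your own. Each camera call takes 0.05 s, during which the arm holds its last target. There are 200 camera calls.

TASK

Make up the two grinding-wheel sets on the spindle stands. On the stand with the blue base: the black wheel at the bottom, the green one on it and the white one on top; on the stand with the yellow base: the violet wheel at the bottom and the orange one on it, all hub up and fully down on one another. Lower the wheels onto the spindles rather than dropping them, and leave the pink spare wheel and the job tray where they are.

Things in the scene. Friction and masses are not known exactly. Their poses are not given: they have to be found in the camera images.
- wheel_black: Black grinding wheel (roughing wheel for plastic lenses), flat on the table, hub up, about 0.28 kg: black disc, diameter 92 mm, 14 mm thick; on it a steel hub, diameter 40 mm, 14 mm high (28 mm tall in all); 24 mm bore right through. Origin: centre of the underside; z up the axis. Grip the hub from above, any direction: it spans 14 to 28 mm above the origin.
- wheel_green: Green grinding wheel (finishing wheel for plastic lenses), flat on the table, hub up, about 0.28 kg: green disc, diameter 86 mm, 14 mm thick; on it a steel hub, diameter 40 mm, 14 mm high (28 mm tall in all); 24 mm bore right through. Origin: centre of the underside; z up the axis. Grip the hub from above, any direction: it spans 14 to 28 mm above the origin.
- wheel_white: White grinding wheel (polishing wheel for plastic lenses), flat on the table, hub up, about 0.28 kg: white disc, diameter 80 mm, 14 mm thick; on it a steel hub, diameter 40 mm, 14 mm high (28 mm tall in all); 24 mm bore right through. Origin: centre of the underside; z up the axis. Grip the hub from above, any direction: it spans 14 to 28 mm above the origin.
- wheel_violet: Violet grinding wheel (roughing wheel for glass lenses), flat on the table, hub up, about 0.28 kg: violet disc, diameter 92 mm, 14 mm thick; on it a steel hub, diameter 40 mm, 14 mm high (28 mm tall in all); 24 mm bore right through. Origin: centre of the underside; z up the axis. Grip the hub from above, any direction: it spans 14 to 28 mm above the origin.
- wheel_orange: Orange grinding wheel (finishing wheel for glass lenses), flat on the table, hub up, about 0.28 kg: orange disc, diameter 86 mm, 14 mm thick; on it a steel hub, diameter 40 mm, 14 mm high (28 mm tall in all); 24 mm bore right through. Origin: centre of the underside; z up the axis. Grip the hub from above, any direction: it spans 14 to 28 mm above the origin.
- wheel_pink: Pink grinding wheel (spare wheel, not part of this job), flat on the table, hub up, about 0.28 kg: pink disc, diameter 80 mm, 14 mm thick; on it a steel hub, diameter 40 mm, 14 mm high (28 mm tall in all); 24 mm bore right through. Origin: centre of the underside; z up the axis. Grip the hub from above, any direction: it spans 14 to 28 mm above the origin.
- stand_blue: Bolted-down stand: round blue base (diameter 104 mm, 12 mm thick), shoulder (diameter 48 mm, top at 16 mm) on which the lowest wheel rests, steel spindle, diameter 16 mm, top at 85 mm, its last 7 mm tapering to 6 mm. Origin: centre of the underside, on the spindle axis; z up. Undersides of seated wheels: 16, 44, 72 mm (1st, 2nd, 3rd; the 3rd one's hub stands above the spindle).
- stand_yellow: Bolted-down stand: round yellow base (diameter 104 mm, 12 mm thick), shoulder (diameter 48 mm, top at 16 mm) on which the lowest wheel rests, steel spindle, diameter 16 mm, top at 85 mm, its last 7 mm tapering to 6 mm. Origin: centre of the underside, on the spindle axis; z up. Undersides of seated wheels: 16, 44, 72 mm (1st, 2nd, 3rd; the 3rd one's hub stands above the spindle).
- tray: Cream job tray, 170 x 230 mm, 34 mm high, holding two lenses and a pair of spectacles, 0.6 kg, loose, to be left alone. Origin: centre of the underside; y along its length.
There are look-alikes about, which are no part of the job. Of the things like the stand_blue, leave any that is red; of the rest the larger one is meant.

How it is judged:
By the outcome, as a careful person would: the job done as asked, in the order asked, and still so for the second after the job is handed in, with the robot touching nothing.
It also fails if it takes over 136 s, if anything falls off the work surface, if the arm or the gripper's body presses on something with over 40 N, if the wrist force passes 120 N, or if a joint passes its speed limit or range.

## Working session

There is one attempt and no reset: what is moved stays moved. The work goes in short steps, each a Python script; the robot and the scene stay as the last script left them, time stands still between calls to the robot, and variables do not carry over. Pictures are saved under pics/ and viewed, at most 14 in all, crops included, and the job is handed in when it is done.

```bash
mkdir -p pics; python3 - <<'E'
from workcell import env
import cv2,numpy as np
s=env.read_state();print(s['clock'],s['position'],s['tool_rot'],s['opening'])
names=["wheel_black","wheel_green","wheel_white","wheel_violet","wheel_orange","wheel_pink","stand_blue","stand_yellow","tray"]
for c in ["top","scene"]:
    f=env.grab_frame(c);cv2.imwrite(f"pics/{c}0.png",f["image"])
    print(c,f["fx"],f["fy"],f["cx"],f["cy"],f["position"],f["orientation"],[k for k in f])
    for n in names:
        print(n,[(np.round(d["xyz"],3).tolist(),round(d["score"],2)) for d in env.search_frame(f,n)][:4])
print(env.read_state()['clock'])
E
```

```text
0.0 [ 0.15255433 -0.60544562  0.22147359] [ 1.79873495e+02 -4.25560768e-03 -1.65871475e+02] 0.9986391971040808
top 512.0186088021244 512.0186088021244 325.91013497635527 192.30237774030857 [0.39854794 0.0544248  1.32722431] [  2.27418407   0.13482646 -88.76934407] ['image', 'fx', 'fy', 'cx', 'cy', 'position', 'orientation', 'shot']
wheel_black [([0.594, -0.313, 0.015], 0.78), ([0.45, -0.286, 0.02], 0.42)]
wheel_green [([0.465, -0.01, 0.014], 0.6)]
wheel_white [([0.465, -0.01, 0.012], 0.66)]
wheel_violet [([0.434, -0.151, 0.016], 0.82)]
wheel_orange [([0.452, -0.283, 0.017], 0.66)]
wheel_pink [([0.427, 0.131, 0.013], 0.66)]
stand_blue [([0.264, 0.458, 0.009], 0.84), ([0.647, 0.151, 0.013], 0.69)]
stand_yellow [([0.645, -0.103, 0.008], 0.59), ([0.589, -0.312, 0.011], 0.16)]
tray [([0.669, 0.372, 0.008], 0.67)]
scene 423.11825300314655 423.11825300314655 320.9081767684482 202.00639200916365 [ 0.9638182  -0.77401925  0.94303574] [47.07346745  0.58718395 30.11109199] ['image', 'fx', 'fy', 'cx', 'cy', 'position', 'orientation', 'shot']
wheel_black [([0.592, -0.324, 0.009], 0.71)]
wheel_green [([0.443, 0.295, 0.012], 0.82), ([0.663, 0.366, 0.009], 0.64)]
wheel_white [([0.472, -0.022, 0.014], 0.65)]
wheel_violet [([0.448, -0.162, 0.014], 0.63)]
wheel_orange [([0.46, -0.3, 0.012], 0.94)]
wheel_pink [([0.437, 0.117, 0.012], 0.79), ([0.445, -0.163, 0.015], 0.21)]
stand_blue [([0.654, 0.14, 0.012], 0.86), ([0.267, 0.449, 0.011], 0.77), ([0.231, 0.31, 0.01], 0.67)]
stand_yellow [([0.655, -0.108, 0.007], 0.66)]
tray [([0.667, 0.368, 0.006], 0.85), ([0.441, 0.3, 0.012], 0.6)]
1.0
```

View pics/top0.png

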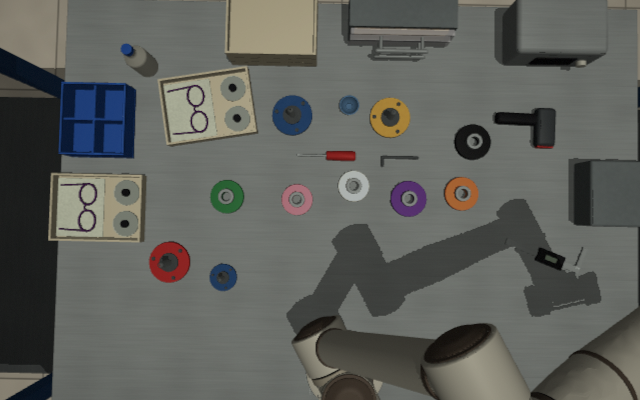

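View pics/scene0.png

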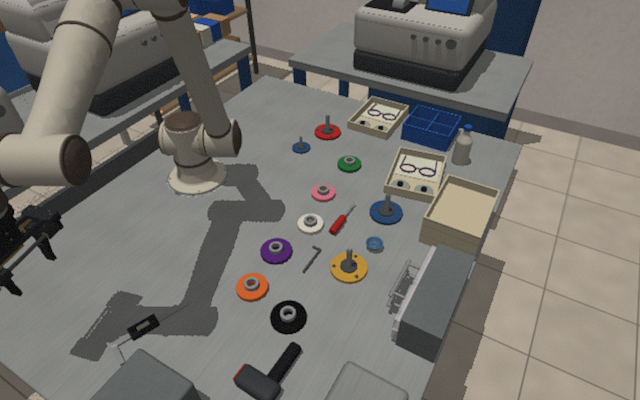

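Top: blue target stand at (292,115), with the smaller blue one at (223,277), the red one at (169,262) and a blue dish at (349,104). The yellow stand is at (390,117). Wheels: black (472,141), green (227,196), white (353,185), violet (408,198), orange (461,193). Next, two wrist views for precision.

```bash
cat > h.py <<'E'
from workcell import env
import cv2,numpy as np
from scipy.spatial.transform import Rotation as R
from scipy.optimize import least_squares
def rot(f): return R.from_euler('xyz',f["orientation"],degrees=True).as_matrix()
def rays(f,px,fish):
    px=np.asarray(px,float).reshape(-1,2)
    u=(px[:,0]-f["cx"])/f["fx"]; v=(px[:,1]-f["cy"])/f["fy"]
    if fish:
        r=np.hypot(u,v)+1e-9; s=np.sin(r)/r
        d=np.stack([u*s,-v*s,-np.cos(r)],1)
    else: d=np.stack([u,-v,-np.ones_like(u)],1)
    return d@rot(f).T
def onplane(f,px,z,fish):
    d=rays(f,px,fish); p=np.array(f["position"])
    return p+d*((z-p[2])/d[:,2])[:,None]
def proj(f,P,fish):
    q=(np.asarray(P,float).reshape(-1,3)-f["position"])@rot(f); x,y,z=q[:,0],-q[:,1],-q[:,2]
    if fish:
        r=np.hypot(x,y)+1e-12; k=np.arctan2(r,z)/r
    else: k=1/z
    return np.stack([f["cx"]+f["fx"]*x*k,f["cy"]+f["fy"]*y*k],1)
def pose(x,y,yaw): return [180,0,yaw]
A=np.linspace(0,2*np.pi,72,endpoint=False)
def sil(f,c,rad,z0,z1,fish):
    P=[[c[0]+rad*np.cos(a),c[1]+rad*np.sin(a),z] for z in (z0,z1) for a in A]
    return cv2.convexHull(proj(f,P,fish).astype(np.float32))[:,0]
def fitdisc(f,mask,c0,rad,z0,z1,fish,free_z=False):
    """fit silhouette of a disc to mask outline; returns x,y(,dz), rms px"""
    m=mask.astype(np.uint8); cs,_=cv2.findContours(m,cv2.RETR_EXTERNAL,cv2.CHAIN_APPROX_NONE)
    pts=cv2.convexHull(max(cs,key=cv2.contourArea))[:,0].astype(float)
    cc=pts.mean(0); 
    def res(p):
        s=sil(f,p[:2],rad,z0+(p[2] if free_z else 0),z1+(p[2] if free_z else 0),fish)
        return [cv2.pointPolygonTest(s.reshape(-1,1,2),tuple(map(float,q)),True)-0.0 for q in pts]
    r=least_squares(res,list(c0[:2])+([0] if free_z else []),loss='soft_l1',diff_step=1e-3,x_scale=0.01)
    return r.x,np.sqrt(np.mean(np.square(r.fun)))
G={"wheel_black":(.594,-.313,.046,0,.014),"wheel_green":(.44,.295,.043,0,.014),"wheel_white":(.465,-.01,.04,0,.014),
"wheel_violet":(.434,-.151,.046,0,.014),"wheel_orange":(.452,-.283,.043,0,.014),"stand_blue":(.647,.151,.052,0,.012),"stand_yellow":(.645,-.103,.052,0,.012)}
E
python3 - <<'E'
from h import *
import pickle
out={}
for i,(x,y) in enumerate([(.5,-.2),(.5,.12)]):
    env.goto([x,y,.36],[180,0,0]); f=env.grab_frame("wrist"); out[i]=f
    cv2.imwrite(f"pics/w{i}.png",f["image"])
    print(env.read_state()['position'],f["position"],f["orientation"],f["fx"],f["cx"],f["cy"],env.read_state()['clock'])
    for n in G:
        p=proj(f,[*G[n][:2],.01],True)[0]
        print(n,np.round(p),[(np.round(d["xyz"],3).tolist(),round(d["score"],2)) for d in env.search_frame(f,n)][:3])
pickle.dump(out,open("w.pkl","wb"))
E
```

```text
[ 0.49974967 -0.20052687  0.35970357] [ 0.57191039 -0.20030094  0.52194321] [-1.52193465e+01  2.45076867e-02 -9.01251736e+01] 309.70691628693146 318.23386263958247 202.55884672104656 3.0417
wheel_black [386. 108.] [([0.587, -0.31, 0.01], 0.69)]
wheel_green [ 85. 200.] [([0.44, 0.297, 0.013], 0.95)]
wheel_white [210. 185.] [([0.473, -0.015, 0.01], 0.94)]
wheel_violet [290. 202.] [([0.443, -0.154, 0.014], 0.59)]
wheel_orange [367. 192.] [([0.453, -0.289, 0.012], 0.8)]
stand_blue [129.  91.] [([0.647, 0.147, 0.013], 0.83)]
stand_yellow [259.  78.] [([0.644, -0.103, 0.012], 0.66)]
[0.50021962 0.11905981 0.36003688] [0.57217135 0.11952753 0.52229302] [-1.51856045e+01  1.09263412e-02 -9.01055587e+01] 309.70691628693146 318.23386263958247 202.55884672104656 4.6583
wheel_black [538. 123.] [([0.585, -0.302, 0.017], 0.58)]
wheel_green [219. 199.] [([0.438, 0.306, 0.015], 0.7), ([0.646, -0.094, 0.014], 0.56)]
wheel_white [394. 185.] [([0.47, -0.005, 0.008], 0.94), ([0.642, -0.095, 0.013], 0.44)]
wheel_violet [464. 202.] [([0.443, -0.146, 0.016], 0.84)]
wheel_orange [521. 193.] [([0.455, -0.279, 0.01], 0.58)]
stand_blue [299.  76.] [([0.644, 0.15, 0.014], 0.58), ([0.64, -0.096, 0.014], 0.57), ([0.22, 0.298, 0.008], 0.5)]
stand_yellow [447.  84.] []
```

```bash
cat >> h.py <<'E'
def joint(views,c0,rad,z0,z1):
    """views: (frame,mask,fish); fits x,y,dz over several views"""
    L=[]
    for f,m,fi in views:
        cs,_=cv2.findContours(m.astype(np.uint8),cv2.RETR_EXTERNAL,cv2.CHAIN_APPROX_NONE)
        L.append((f,fi,cv2.convexHull(max(cs,key=cv2.contourArea))[:,0].astype(float)))
    def res(p):
        return np.concatenate([[cv2.pointPolygonTest(sil(f,p,rad,z0+p[2],z1+p[2],fi).reshape(-1,1,2),tuple(map(float,q)),True)-.5 for q in pts] for f,fi,pts in L])
    r=least_squares(res,[c0[0],c0[1],0],loss='soft_l1',diff_step=1e-3,x_scale=0.01)
    return r.x,np.sqrt(np.mean(r.fun**2))
def bestmask(f,n,c,fish):
    """traced mask whose centre lies near the expected place"""
    p=proj(f,[c[0],c[1],.01],fish)[0]; b=None
    for d in env.trace(f,n):
        v,u=np.nonzero(d["mask"])
        if len(u)>150:
            e=np.hypot(u.mean()-p[0],v.mean()-p[1])
            if e<18 and (b is None or e<b[0]): b=(e,d["mask"])
    return None if b is None else b[1]
E
python3 - <<'E'
from h import *
import pickle
w=pickle.load(open("w.pkl","rb")); t=env.grab_frame("top")
V=[(w[0],True),(w[1],True),(t,False)]
res={}
im=[f["image"].copy() for f,_ in V]
for n,g in G.items():
    vs=[]
    for k,(f,fi) in enumerate(V):
        m=bestmask(f,n,g,fi)
        if m is None: print(n,"no mask in",k); continue
        x,e=fitdisc(f,m,g,g[2],g[3],g[4],fi); print(n,k,np.round(x,4),round(e,2),int(m.sum()))
        if e<1.5: vs.append((f,m,fi))
    if vs:
        x,e=joint(vs,g,g[2],g[3],g[4]); print("  JOINT",np.round(x,4),round(e,2)); res[n]=x
        for k,(f,fi) in enumerate(V):
            cv2.polylines(im[k],[np.int32(np.round(sil(f,x,g[2],g[3],g[4],fi)))],True,(0,255,255),1)
pickle.dump(res,open("res.pkl","wb"))
for k in range(3): cv2.imwrite(f"pics/fit{k}.png",im[k])
print(env.read_state()['clock'])
E
```

```text
wheel_black 0 [ 0.5891 -0.3162] 0.95 2130
wheel_black 1 [ 0.5893 -0.3172] 0.6 1315
wheel_black 2 [ 0.589  -0.3158] 0.74 999
  JOINT [ 0.5892 -0.3161  0.0008] 0.57
wheel_green 0 [0.4353 0.3136] 0.47 906
wheel_green 1 [0.4357 0.3134] 0.85 1622
wheel_green 2 [0.4364 0.3167] 2.84 299
  JOINT [ 0.4356  0.3138 -0.0005] 0.43
wheel_white 0 [ 0.4694 -0.0106] 0.3 1536
wheel_white 1 [ 0.4697 -0.0117] 0.82 1518
wheel_white 2 [ 0.4696 -0.0099] 0.46 690
  JOINT [ 0.4697 -0.011   0.001 ] 0.47
wheel_violet 0 [ 0.4394 -0.1524] 0.64 2068
wheel_violet 1 [ 0.4396 -0.1525] 0.27 1750
wheel_violet 2 [ 0.4384 -0.1527] 0.4 979
  JOINT [ 4.393e-01 -1.526e-01 -4.000e-04] 0.43
wheel_orange 0 [ 0.4549 -0.289 ] 0.44 1867
wheel_orange 1 [ 0.4551 -0.289 ] 1.1 1095
wheel_orange 2 [ 0.456  -0.2881] 0.58 839
  JOINT [ 4.553e-01 -2.887e-01  4.000e-04] 0.5
stand_blue 0 [0.6507 0.1524] 1.17 2018
stand_blue no mask in 1
stand_blue no mask in 2
  JOINT [0.6497 0.1482 0.0057] 1.25
stand_yellow 0 [ 0.6482 -0.1025] 0.5 2924
stand_yellow 1 [ 0.6479 -0.1026] 0.43 2590
stand_yellow 2 [ 0.6481 -0.1009] 0.51 1246
  JOINT [ 6.480e-01 -1.021e-01  4.000e-04] 0.48
6.1083
```

View pics/fit1.png

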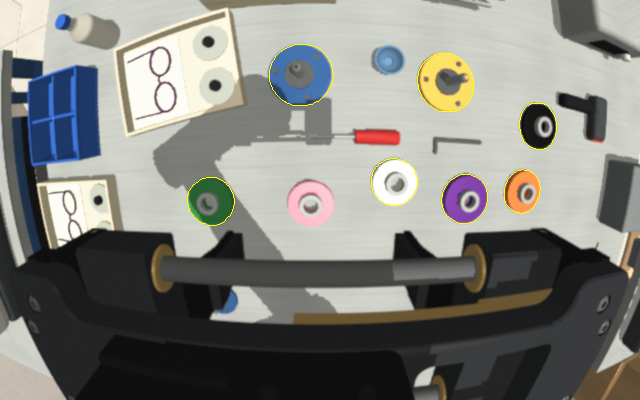

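View pics/fit0.png

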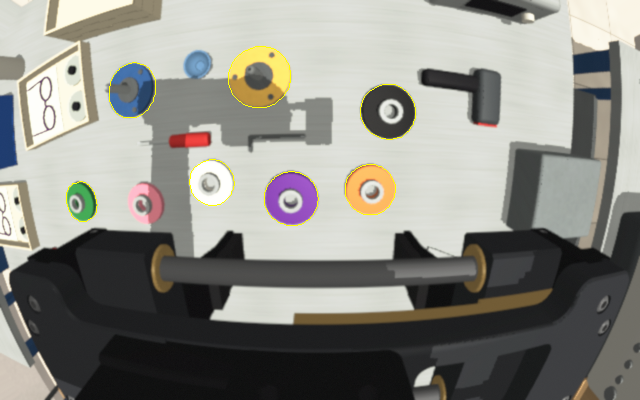

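Fits sit on the outlines (yellow stand at (446,82), blue at (300,75) in the second view). The blue stand still needs more views, which I'll get by colour segmentation.

```bash
python3 - <<'E'
from h import *
import pickle
w=pickle.load(open("w.pkl","rb")); t=env.grab_frame("top"); res=pickle.load(open("res.pkl","rb"))
g=G["stand_blue"];vs=[]
for f,fi in [(w[0],True),(w[1],True),(t,False)]:
    h=cv2.cvtColor(f["image"],cv2.COLOR_BGR2HSV); m=cv2.inRange(h,(100,110,40),(125,255,255))
    z=np.zeros_like(m); z=cv2.fillConvexPoly(z,np.int32(sil(f,g,.065,0,.012,fi)),255); m&=z
    m=cv2.morphologyEx(m,cv2.MORPH_OPEN,np.ones((3,3)))>0
    x,e=fitdisc(f,m,g,g[2],g[3],g[4],fi); print(np.round(x,4),round(e,2),m.sum())
    if e<1.5: vs.append((f,m,fi))
x,e=joint(vs,g,g[2],g[3],g[4]); print("JOINT",np.round(x,4),round(e,2)); res["stand_blue"]=x
pickle.dump(res,open("res.pkl","wb"))
# overlay spindle tip prediction
c=[]
for k in (0,1):
    im=w[k]["image"].copy()
    for s in ("stand_blue","stand_yellow"):
        x=res[s]; cv2.polylines(im,[np.int32(np.round(sil(w[k],x,.003,.085,.085,True)*16))],True,(0,0,255),1,shift=4)
        u,v=proj(w[k],[x[0],x[1],.04],True)[0].astype(int); v=max(v,40)
        c.append(cv2.resize(im[v-40:v+40,u-40:u+40],(320,300)))
cv2.imwrite("pics/tips.png",np.vstack([np.hstack(c[:2]),np.hstack(c[2:])]))
E
```

```text
[0.651  0.1526] 1.56 1239
[0.6498 0.151 ] 1.24 2063
[0.6438 0.1535] 2.05 123
JOINT [ 0.6515  0.1514 -0.0124] 0.13
```

View pics/tips.png

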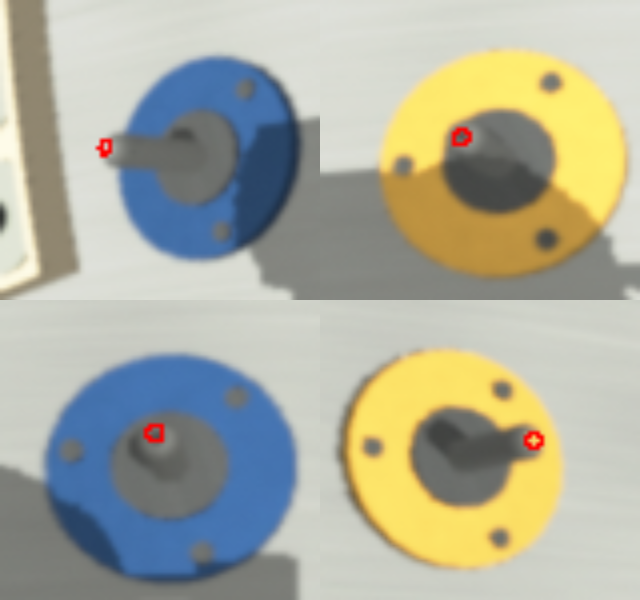

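Spindle-tip predictions match the yellow stand. The blue one is about 1 px off because of shadow, so I'll take two close views of it.

```bash
python3 - <<'E'
from h import *
import pickle
res=pickle.load(open("res.pkl","rb")); g=G["stand_blue"];vs=[];c=[]
for x,y in [(.53,.10),(.56,.2)]:
    env.goto([x,y,.30],[180,0,0]); f=env.grab_frame("wrist")
    h=cv2.cvtColor(f["image"],cv2.COLOR_BGR2HSV); m=cv2.inRange(h,(95,90,15),(130,255,255))
    z=np.zeros_like(m); z=cv2.fillConvexPoly(z,np.int32(sil(f,g,.065,0,.012,True)),255); m&=z
    m=cv2.morphologyEx(m,cv2.MORPH_OPEN,np.ones((5,5)))>0
    p,e=fitdisc(f,m,g,g[2],g[3],g[4],True); print(np.round(p,4),round(e,2),m.sum())
    vs.append((f,m,True))
p,e=joint(vs,g,g[2],g[3],g[4]); print("JOINT",np.round(p,4),round(e,2)); res["stand_blue"]=p
pickle.dump(res,open("res.pkl","wb"))
for f,m,_ in vs:
    im=f["image"].copy(); im[m^(cv2.erode(m.astype(np.uint8),np.ones((3,3)))>0)]=(0,255,255)
    cv2.polylines(im,[np.int32(np.round(sil(f,p,.003,.085,.085,True)*16))],True,(0,0,255),1,shift=4)
    u,v=proj(f,[*p[:2],.04],True)[0].astype(int); v=max(v,60); c.append(cv2.resize(im[v-60:v+60,u-60:u+60],(390,390)))
cv2.imwrite("pics/tips2.png",np.hstack(c)); print(env.read_state()['clock'])
E
```

```text
[0.6499 0.1502] 1.06 2743
[0.6498 0.1509] 0.94 2743
JOINT [ 0.6503  0.1507 -0.0048] 0.26
7.1417
```

View pics/tips2.png

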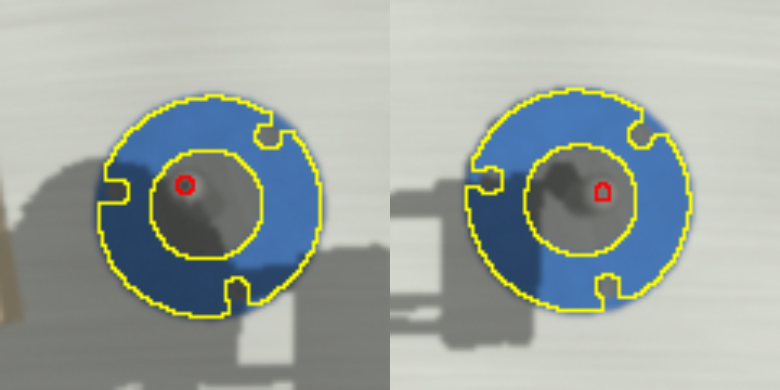

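```bash
cat >> h.py <<'E'
import pickle
D=[180,0,0]; TZ=.0165
def st(): s=env.read_state(); return np.round(s['position'],4),np.round(s['force'],1),round(s['opening'],3),round(s['clock'],1)
def pick(n):
    x,y=pickle.load(open("res.pkl","rb"))[n][:2]
    env.gripper_to(.8,25); env.goto([x,y,.12],D)
    env.move_straight([x,y,.05],rate=.12); hit=env.move_straight([x,y,TZ],rate=.03,force_limit=8)
    print(n,"down",hit,*st()); env.gripper_to(0,30); print(" shut",*st())
    off=env.read_state()['position'][2]
    env.move_straight([x,y,.16],rate=.15); print(" up",*st()); return off
def place(s,k,off):
    x,y=pickle.load(open("res.pkl","rb"))[s][:2]; zs=.016+.028*k+off
    env.goto([x,y,.20],D); env.move_straight([x,y,max(.105+off,zs+.02)],rate=.12)
    hit=env.move_straight([x,y,zs+.008],rate=.06,force_limit=6)
    print(s,k,"spindle",hit,*st())
    if hit: return False
    hit=env.move_straight([x,y,zs-.002],rate=.02,force_limit=6); e=env.read_state()['position'][2]-zs
    print(" seat",hit,"err",round(e,4),*st()); return abs(e)<.004
def release(): 
    p=env.read_state()['position']; env.gripper_to(.75); env.move_straight([p[0],p[1],max(p[2]+.06,.17)],rate=.15); print(" free",*st())
E
python3 - <<'E'
from h import *
off=pick("wheel_black"); open("off","w").write(str(off))
f=env.grab_frame("wrist"); cv2.imwrite("pics/held.png",f["image"])
E
```

```text
wheel_black down False [ 0.5894 -0.3161  0.0168] [ 0.7  0.6 -0.4] 0.796 11.8
 shut [ 0.5892 -0.3162  0.0165] [0.2 1.  0.9] 0.441 12.4
 up [ 0.5884 -0.3156  0.1585] [-0.1 -0.9 -2.9] 0.443 13.5
```

View pics/held.png

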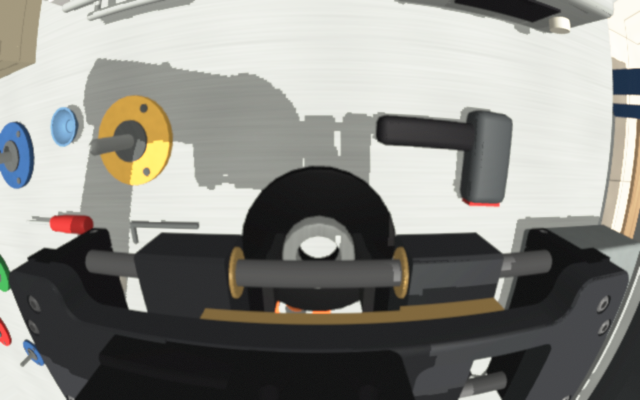

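The wheel is held level and centred in the fingers, with its bore at (320,245). Placing it.

```bash
python3 - <<'E'
from h import *
off=float(open("off").read())
print(place("stand_blue",0,off))
E
```

```text
stand_blue 0 spindle False [0.6506 0.1508 0.0411] [ 0.4 -0.1 -3. ] 0.442 17.6
 seat True err 0.0 [0.6503 0.1507 0.0325] [-0.5  1.   4.8] 0.443 18.0
True
```

```bash
python3 - <<'E'
from h import *
release()
for n,s,k in [("wheel_green","stand_blue",1),("wheel_violet","stand_yellow",0)]:
    off=pick(n)
    if not .35<env.read_state()['opening']<.5: print("no grip");break
    if not place(s,k,off): print("STOP");break
    release()
f=env.grab_frame("wrist"); cv2.imwrite("pics/mid.png",f["image"])
E
```

```text
free [0.6496 0.1504 0.1687] [ 0.3 -1.1 -0.5] 0.749 19.9
wheel_green down False [0.4357 0.314  0.0167] [-0.   0.7 -0.3] 0.8 23.3
 shut [0.4355 0.3136 0.0165] [0.3 0.2 0.4] 0.447 24.0
 up [0.4349 0.3132 0.1588] [ 0.   0.2 -2.3] 0.45 25.1
stand_blue 1 spindle False [0.6507 0.1509 0.069 ] [-0.1  0.  -2.6] 0.452 28.0
 seat True err 0.0 [0.6503 0.1507 0.0605] [-1.5  0.9  5.1] 0.449 28.4
 free [0.6495 0.1506 0.1687] [-0.9 -0.4 -0.9] 0.752 30.1
wheel_violet down False [ 0.4395 -0.1526  0.0167] [ 0.8 -1.   0.2] 0.8 33.9
 shut [ 0.4393 -0.1527  0.0165] [ 0.4 -0.6  0.1] 0.451 34.5
 up [ 0.4383 -0.1524  0.1589] [-0.2 -0.9 -2.8] 0.444 35.6
stand_yellow 0 spindle False [ 0.6484 -0.1021  0.0411] [-0.   0.2 -2.3] 0.448 38.8
 seat True err 0.0 [ 0.648  -0.1021  0.0326] [-0.3  0.6  4.5] 0.447 39.2
 free [ 0.6473 -0.102   0.1687] [ 0.3 -0.5  0.5] 0.749 41.1
```

View pics/mid.png

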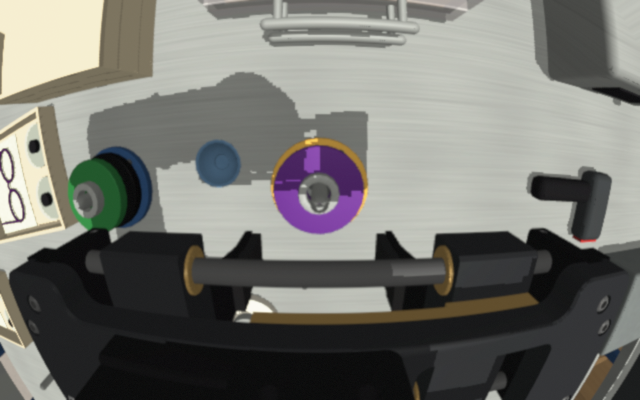

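Violet is seated on yellow at (320,187), with green on black on blue at (105,190). Now the last two.

```bash
python3 - <<'E'
from h import *
for n,s,k in [("wheel_white","stand_blue",2),("wheel_orange","stand_yellow",1)]:
    off=pick(n)
    if not .35<env.read_state()['opening']<.5: print("no grip");break
    if not place(s,k,off): print("STOP");break
    release()
env.goto([.45,-.3,.30],D); env.dwell(.5); print(*st())
c=[]
for n in ("top","scene"):
    f=env.grab_frame(n); i=f["image"]; c.append(cv2.resize(i[60:220,140:500] if n=="top" else i[120:340,200:480],(800,300)) if n=="top" else cv2.resize(i[120:300,220:460],(400,300)))
cv2.imwrite("pics/endt.png",c[0]); cv2.imwrite("pics/ends.png",c[1])
E
```

```text
wheel_white down False [ 0.4699 -0.0109  0.0167] [ 0.2 -0.3 -0.4] 0.798 44.4
 shut [ 0.4696 -0.0111  0.0165] [ 0.8 -0.2  1.1] 0.451 45.0
 up [ 0.4688 -0.0111  0.1589] [ 0.5 -0.7 -3.7] 0.449 46.1
stand_blue 2 spindle False [0.6503 0.1506 0.0961] [ 0.3 -0.  -2.2] 0.448 48.4
 seat True err -0.0 [0.6504 0.1508 0.0885] [-1.5  0.2  5. ] 0.451 48.9
 free [0.6495 0.1506 0.1687] [ 0.7  0.  -0.3] 0.751 50.4
wheel_orange down False [ 0.4555 -0.2888  0.0167] [0.5 0.3 0.6] 0.8 54.5
 shut [ 0.4554 -0.2888  0.0166] [ 0.4 -1.   1.1] 0.452 55.1
 up [ 0.4544 -0.2883  0.1587] [-0.1  0.2 -3. ] 0.452 56.3
stand_yellow 1 spindle False [ 0.6485 -0.1022  0.0691] [-0.   1.  -3.6] 0.445 59.1
 seat True err -0.0 [ 0.6481 -0.1021  0.0606] [-1.   1.6  4.3] 0.45 59.6
 free [ 0.6472 -0.102   0.1686] [ 0.3  0.8 -0.2] 0.747 61.2
[ 0.4502 -0.2999  0.2999] [ 0.6 -0.8 -0.4] 0.752 62.9
```

View pics/endt.png

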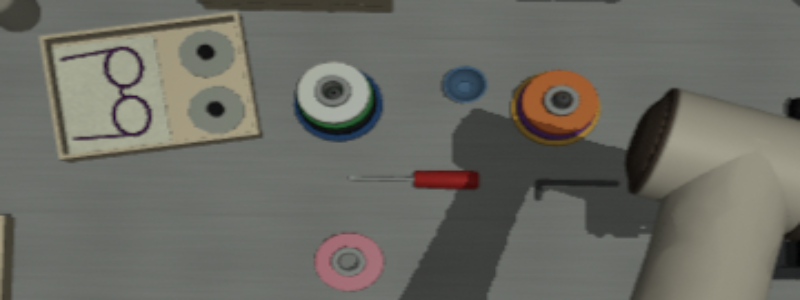

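View pics/ends.png

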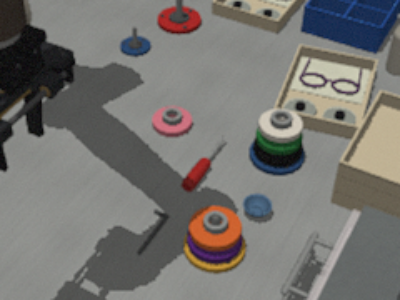

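Both sets are stacked level in the right order: black/green/white at (280,140) and violet/orange at (215,240). The pink wheel and the tray are undisturbed.

```bash
python3 -c "
from workcell import env
print(env.close_job())"
```

```text
the job is handed in; nothing more can be done
None
```

Job handed in at about 63 s: black, green and white are seated on the blue stand, violet and orange on the yellow one, all hub up and lowered to contact at the expected heights; the pink wheel and the tray were left alone.

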